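Top up the bar holder and latch its hold-down arm

TASK

Lay the full-size gold-wrapped chocolate bar that lies on its own on the table flat on top of the two bars in the metal holder, between its guides. Then swing the holder's hinged hold-down arm over the stack until it rests fully down in its forked catch, and let go.

Things in the scene. Friction and masses are not known exactly. Their poses are not given: they have to be found in the camera images.
- bar: Loose gold-wrapped chocolate bar, 52 x 110 x 14 mm (x, y, z), about 110 g, flat on the table left or right of the holder. Origin at the centre of its underside, y along its length. (The only other single gold piece is a mini bar, 42 x 58 x 14 mm, not wanted; a tall stack of gold bars stands at the back.)
- bar_center (a point): Centre of that bar, 7 mm above its underside.
- holder: Metal bar holder fixed on the table, base plate 125 x 215 x 8 mm (x, y, z), origin at the centre of its underside. Two bars already lie in it lengthwise along y (top at z = 36 mm). Four thin guides at x = +-29 mm (inner faces), y = +-36 to +-48, upright to z = 52, flared out to 63; open between them for fingers. End posts, inner faces at y = +-60, carry the hinge (+y) and catch (-y).
- seat (a point): Fixed point of the holder, (0, 0, 43 mm) in its frame, axes as the holder's: where the centre of the new bar is when it lies on the two others.
- catch (a point): Fixed point of the holder, (0, -70, 60 mm) in its frame: the middle of the closed arm in the forked catch. Two prongs 16 mm apart inside, 26 mm over the outside, y = -63 to -77 mm, up to z = 73 mm.
- hinge (a point): Fixed point of the holder, (0, 72, 60 mm) in its frame, on the arm's hinge axis, which is parallel to the holder's x. The hinge post is 26 mm wide in x, up to z = 70 mm.
- keeper_handle (a point): Middle of the arm's cross handle, 176 mm from the hinge: a round bar with black grips, 12 mm in diameter, 88 mm long, parallel to the holder's x, forming a T with the arm (12 mm wide, 8 mm thick). It can be pinched on either side of the arm, about 28 mm from its middle, and turns between the fingers as the arm swings.
- keeper (a joint): Angle of the hold-down arm (rad): 0 = closed, level along the holder's -y, down in the catch (a stop); pi/2 upright; starts near 2, leaning away from the stack; limit 2.25. At q the handle is at y = 72 - 176 cos q, z = 60 + 176 sin q mm in the holder's frame. Closed, the arm's pad clears a seated bar by 3 mm. The stiff hinge stays where left (about 3 N at the handle moves it).
Things that resemble listed ones, but are neither listed nor needed, are in the scene too. What is shaped like the bar but orange is not meant.

How it is judged:
On the way:
1. the bar lies flat on the two others between the guides, let go, while the arm is still open (x of bar_center in the frame of seat between -0.007 and 0.007 m and y of bar_center in the frame of seat between -0.009 and 0.009 m and z of bar_center in the frame of seat between -0.004 and 0.004 m and angle between the z axis of bar and the z axis of seat, either way round below 0.08 rad and contact force between the fingers and bar below 0.1 N and value of joint keeper above 1 rad), for 0.2 s.
At the end, for the whole second after the job is handed in: The arm is down in its catch (within 0.05 rad of its stop) and still, and the bar lies at rest flat on the two others in the holder: its centre within 7 mm (across), 9 mm (along) and 4 mm (height) of the seat point, tilted less than 0.08 rad (value of joint keeper below 0.05 rad and velocity of joint keeper between -0.1 and 0.1 rad/s and x of bar_center in the frame of seat between -0.007 and 0.007 m and y of bar_center in the frame of seat between -0.009 and 0.009 m and z of bar_center in the frame of seat between -0.004 and 0.004 m and angle between the z axis of bar and the z axis of seat, either way round below 0.08 rad and linear speed of bar below 0.02 m/s); the robot touches nothing.
It also fails if it takes over 64 s, if anything falls off the work surface, if the arm or the gripper's body presses on something with over 40 N, if the wrist force passes 120 N, or if a joint passes its speed limit or range.

ROBOT

A 6-joint arm with a two-finger parallel gripper is mounted at the origin on the work surface. World frame = base frame: x ahead of the robot, y to its left, z up, the work surface at z = 0. Lengths are in m, angles in rad, forces in N, time in s.
With the tool pointing down it reaches from about 0.35 to 0.775 m from the base axis. Payload 5.5 kg.
Tool frame: the origin (TCP) lies between the finger pads; the fingertips stand 19 mm ahead of it and the grasp point (between the pads) is the TCP; z points along the fingers, y is the line along which they close (so a half turn about z gives the same grasp; the last joint's range is limited). The gripper opens to 85 mm and grips with 20 to 120 N. Pads are 22 mm wide; open, the fingers measure 114 mm over their backs; the gripper's body (76 mm by 85 mm) begins 54 mm behind the grasp point. The pads swing forward as they close: fully open they stand 13 mm farther back than shut.
Start: joints at [1.003, 0.313, 0.046, 1.304, 0, 1.431], TCP at [0.239, 0.523, 0.25] pointing down, gripper open.
Joint ranges: [-2.76, 2.76], [-0.86, 1.69], [-1.03, 1.26], [-2.2, 2.34], [-1.47, 1.5], [-3.14, 3.14]. Speed limits (rad/s): [2.57, 2.57, 3.14, 3.14, 3.14, 3.14].

INTERFACE

Orientations are given as a unit quaternion [w, x, y, z].
In Python, from workcell import env gives the robot as it stands.
- The arm moves only by the shell command python3 -m pendant 'ROWS' [FORCE]. ROWS is JSON, a list of rows, each an object with "travel": the shift along the tool's x, y, z scaled (see below), a list of three; "rot": the turn, a rotation vector about the tool's x, y, z scaled (see below), a list of three; "fingers": the opening, from -1 (shut) to 1 (fully open). In form: [{"travel": [dx, dy, dz], "rot": [wx, wy, wz], "fingers": fingers}, ...]. A call has 1 to 10 rows; each row is the pose to reach, as a shift and turn from the pose commanded when the call began, along the tool's axes at that moment; what a row does not reach only later rows make up. The controller multiplies each number of a shift by 0.12 m and each number of a turn by 60 degrees. A row lasts 1/10 s, in which the tool goes at most 50 mm and 8.59 degrees, less where a joint would pass 70% of its speed; a pose out of reach is approached as far as the arm can. A call with a number of a shift or a turn outside -1 to 1 is refused whole. A call with a gripper value outside its range is refused whole. The fingers move at their own pace and stop on an object; FORCE is the grip in N (left out, the last holds). Time passes only in rows, so rows that repeat a pose let the fingers close. It gives the time, the measured TCP pose, the force, the opening and the grip force at its end, in the units of the state.
- env.get_state(): the state, without advancing time (a new reading comes with each control period).
- env.read_camera(name): name is "scene" or "top" or "wrist"; returns (picture, depth): 480x640x3 uint8, blue, green, red; 480x640 float32, m along the optical axis (not along the pixel's ray), 0 where there is no reading.
- env.camera_model(name): a dict with "fovy" (degrees; the focal length in pixels is half the picture's height over the tangent of half this angle, whatever the lens; pixels are square), "cx", "cy" (the principal point, pixels), "k1" (the pictures are not rectified: a ray, as slopes to the right and down, at radius r is drawn at 1 + k1 r^2 times it, then the intrinsics apply), "rvec" (rotation vector, rad) and "tvec" (3), from world to camera coordinates, as OpenCV has them; the wrist camera has in their place "T_tool_cam" (4x4, takes a point from camera to tool coordinates, whose origin is the TCP and whose axes are the flange's). Camera axes: x right, y down, z forward; pixel columns grow to the right and rows downward; lengths in m; the calibration is good to about 2 mm. A picture is of the moment at which its call begins: read the wrist's pose just before it. camera_model takes no time and is no camera call.
- env.hand_in(): hands the job in; it is judged then, once.
Trained networks look in the newest picture that a camera, given by its name, has taken for a name from the list of things; names that differ only in an ending like _2 or _b are one class to them, and where a whole thing is asked for, a point or a joint stands for the part that bears it (a point fixed in the world has none). Each returns a list of dicts, best first, with "conf" (0 to 1); they miss things now and then, are a little off and sometimes report something else, mostly with a low value. They report only what shows in the picture. A call takes as long as a camera call. They do not tell look-alikes from the thing itself.
- env.outline_of(camera, target): "mask" (480x640 bool, what is visible of it) and "xy" ([column, row] in pixels, amid what is visible of it).
The state is a dict: "clock": time; "joint_pos": joint angles; "qvel": joint speeds; "tau": joint torques, N m; "tcp_pos": TCP position; "orientation": TCP orientation; "wrist_force": force on the tool from outside, world axes, zero at the start; "ft_torque": the same for the moment, N m; "finger_gap": finger opening in m; "grip_force": force on a finger pad.
Only numpy, scipy, OpenCV 4.12 (cv2) and the standard library are available. Lean on these libraries where they do the work, as an engineer would, in place of code of your own. Each camera call takes 0.05 s, during which the arm holds its last target. There are 200 camera calls.

## Working session

There is one attempt and no reset: what is moved stays moved. The work goes in short steps, Python scripts to look and compute and a shell command to move; the robot and the scene stay as the last step left them, time stands still between calls to the robot, and variables do not carry over. Pictures are saved under pics/ and viewed, at most 10 in all, crops included, and the job is handed in when it is done.

```bash
mkdir -p pics; cat > h.py <<'E'
import numpy as np, cv2
from scipy.spatial.transform import Rotation as R
from workcell import env
def cam(name,st=None):
    m=env.camera_model(name); f=240/np.tan(np.radians(m['fovy'])/2)
    if 'rvec' in m:
        Rw=R.from_rotvec(np.ravel(m['rvec'])).as_matrix(); t=np.ravel(m['tvec']); Rc=Rw.T; tc=-Rw.T@t
    else:
        T=np.array(m['T_tool_cam']); st=st or env.get_state(); q=st['orientation']
        Rt=R.from_quat([q[1],q[2],q[3],q[0]]).as_matrix(); Rc=Rt@T[:3,:3]; tc=Rt@T[:3,3]+np.array(st['tcp_pos'])
    return m,f,Rc,tc
def cloud(name,depth,st=None):
    m,f,Rc,tc=cam(name,st); v,u=np.mgrid[:480,:640].astype(float)
    K=np.array([[f,0,m['cx']],[0,f,m['cy']],[0,0,1]])
    p=cv2.undistortPoints(np.stack([u,v],-1).reshape(-1,1,2),K,np.array([m['k1'],0,0,0.])).reshape(480,640,2)
    P=np.dstack([p[...,0]*depth,p[...,1]*depth,depth])
    return P@Rc.T+tc
def todelta(target,st=None):
    st=st or env.get_state(); q=st['orientation']
    Rt=R.from_quat([q[1],q[2],q[3],q[0]]).as_matrix()
    return Rt.T@(np.array(target)-st['tcp_pos'])/0.12
E
python3 - <<'E'
from h import *
for n in ['top','scene']:
    p,d=env.read_camera(n); cv2.imwrite(f'pics/{n}0.png',p); W=cloud(n,d); np.save(n+'W.npy',W)
    for t in ['bar','holder','keeper_handle','keeper','catch']:
        for o in env.outline_of(n,t)[:4]:
            mk=o['mask']&(d>0); pts=W[mk]
            print(n,t,round(o['conf'],2),np.round(o['xy']),mk.sum(),np.round(np.median(pts,0),3) if mk.sum() else '')
print(env.get_state()['orientation'])
E
```

```text
top bar 0.85 [195. 323.] 1208 [0.297 0.3   0.013]
top bar 0.59 [188. 271.] 1140 [0.427 0.316 0.013]
top holder 0.68 [324. 217.] 3840 [0.554 0.02  0.008]
top keeper_handle 0.8 [250. 209.] 601 [0.529 0.142 0.193]
top keeper 0.88 [252. 211.] 639 [0.529 0.142 0.192]
top catch 0.93 [314. 220.] 4139 [0.553 0.022 0.008]
scene bar 0.83 [462. 384.] 2616 [0.434 0.32  0.015]
scene bar 0.69 [511. 339.] 2029 [0.305 0.305 0.015]
scene bar 0.3 [278. 292.] 6376 [0.575 0.057 0.009]
scene holder 0.64 [279. 294.] 6429 [0.575 0.056 0.009]
scene keeper_handle 0.78 [341. 245.] 861 [0.537 0.15  0.211]
scene keeper_handle 0.41 [458. 379.] 2643 [0.434 0.32  0.015]
scene keeper 0.73 [340. 245.] 827 [0.538 0.151 0.211]
scene catch 0.78 [276. 294.] 6128 [0.577 0.058 0.01 ]
[3.60834070e-05 2.12297654e-01 9.77205044e-01 7.82330947e-05]
```

View pics/top0.png

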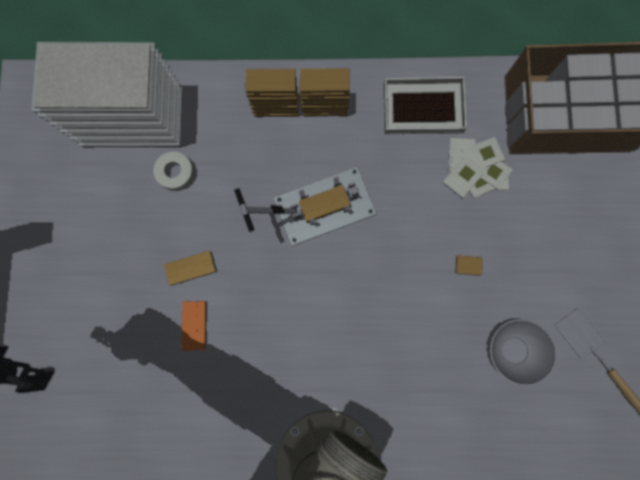

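View pics/scene0.png

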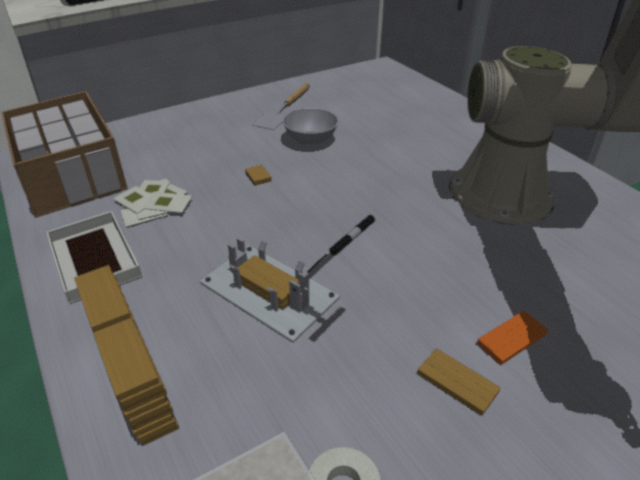

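Top view: loose gold bar at (190,268), orange decoy at (194,325), and mini bar at (469,265). The holder is at (324,206), with its hinge to the left and the handle at (245,209). Next I'll fit the poses.

```bash
cat > fit.py <<'E'
from h import *
def rect(P):
    (c,s,a)=cv2.minAreaRect((P[:,:2]*1000).astype(np.float32))
    b=cv2.boxPoints((c,s,a)); e=[b[1]-b[0],b[2]-b[1]]; l=max(e,key=np.linalg.norm); l=l/np.linalg.norm(l); l=l*np.sign(l[1])
    return np.round(c,1),np.round(sorted(s),1),'long-axis yaw(deg from +y)',np.round(np.degrees(np.arctan2(-l[0],l[1])),2)
def reg(W,xy,r,z0,z1):
    m=(np.hypot(W[...,0]-xy[0],W[...,1]-xy[1])<r)&(W[...,2]>z0)&(W[...,2]<z1)
    m=cv2.morphologyEx(m.astype(np.uint8),cv2.MORPH_OPEN,np.ones((3,3)))
    n,l,s,_=cv2.connectedComponentsWithStats(m); return W[l==1+np.argmax(s[1:,4])]
E
python3 - <<'E'
from fit import *
for n in ['top','scene']:
    W=np.load(n+'W.npy')
    print(n,'table z',np.median(W[300:350,400:450,2]) if n=='top' else '')
    P=reg(W,(.43,.318),.085,.009,.025); print('bar',rect(P),np.median(P[:,2]))
    P=reg(W,(.56,.02),.15,.004,.013); print('base',rect(P),np.median(P[:,2]))
    P=reg(W,(.57,0.0),.09,.028,.042); print('stack',rect(P),np.median(P[:,2]))
    P=reg(W,(.53,.145),.06,.16,.3); print('handle',rect(P),np.median(P,0),P[:,2].max())
E
```

```text
top table z -0.0006627418709677091
bar (array([427.9, 316. ]), array([ 52.6, 111.6]), 'long-axis yaw(deg from +y)', np.float32(16.39)) 0.013099520338197834
base (array([551.7,  -6.3]), array([ 76.5, 215. ]), 'long-axis yaw(deg from +y)', np.float32(19.54)) 0.0071961024529138
stack (array([575.2,   2.2]), array([ 53. , 110.5]), 'long-axis yaw(deg from +y)', np.float32(20.74)) 0.03500271333480076
handle (array([523.6, 144.3]), array([40.3, 90.8]), 'long-axis yaw(deg from +y)', np.float32(-69.68)) [0.5216517  0.15083045 0.21233909] 0.21812599861168336
scene table z 
bar (array([430.2, 315.7]), array([ 55.2, 109.9]), 'long-axis yaw(deg from +y)', np.float32(16.17)) 0.01487464432175789
base (array([577.1,   1.9]), array([127.2, 217.8]), 'long-axis yaw(deg from +y)', np.float32(21.14)) 0.008557858851984956
stack (array([577.9,   3.9]), array([ 69. , 160.2]), 'long-axis yaw(deg from +y)', np.float32(18.16)) 0.036623109011911126
handle (array([522.6, 144.8]), array([39.7, 90. ]), 'long-axis yaw(deg from +y)', np.float32(-69.71)) [0.52347107 0.16115831 0.21435297] 0.21871364324816994
```

```bash
python3 - <<'E'
from h import *
print(np.round(todelta([.429,.316,.2]),3)); print(np.round(env.camera_model('wrist')['T_tool_cam'],3))
E
```

```text
[-2.16  -0.913  0.42 ]
[[-0.    -0.952 -0.308  0.08 ]
 [ 1.    -0.    -0.    -0.   ]
 [ 0.    -0.308  0.952 -0.123]
 [ 0.     0.     0.     1.   ]]
```

```bash
python3 -m pendant '[{"travel":[-1,-0.45,0.2],"rot":[0,0,0],"fingers":1},{"travel":[-1,-0.45,0.2],"rot":[0,0,0],"fingers":1},{"travel":[-1,-0.45,0.2],"rot":[0,0,0],"fingers":1}]'
python3 -m pendant '[{"travel":[-1,-0.46,0.22],"rot":[0,0,0.82],"fingers":1},{"travel":[-1,-0.46,0.22],"rot":[0,0,0.82],"fingers":1},{"travel":[-1,-0.46,0.22],"rot":[0,0,0.82],"fingers":1},{"travel":[-1,-0.46,0.22],"rot":[0,0,0.82],"fingers":1},{"travel":[-1,-0.46,0.22],"rot":[0,0,0.82],"fingers":1},{"travel":[-1,-0.46,0.22],"rot":[0,0,0.82],"fingers":1},{"travel":[-1,-0.46,0.22],"rot":[0,0,0.82],"fingers":1}]'
cat > look.py <<'E'
import sys
from fit import *
def look(nm):
    st=env.get_state(); p,d=env.read_camera('wrist'); cv2.imwrite(f'pics/{nm}.png',p); return st,p,cloud('wrist',d,st)
E
python3 - <<'E'
from look import *
st,p,W=look('w1'); P=reg(W,(.43,.318),.085,.009,.025); print('bar',rect(P),np.median(P[:,2]),len(P))
print(st['tcp_pos'],st['orientation'],st['joint_pos'],st['finger_gap'])
E
```

```text
clock: 0.9
tcp_pos: [0.3264, 0.4225, 0.2258]
orientation: [0.0, 0.212, 0.977, -0.0]
wrist_force: [0.9, 0.0, 0.0]
finger_gap: 0.0854
grip_force: 0.0
clock: 1.6
tcp_pos: [0.4118, 0.3241, 0.2]
orientation: [0.0, 0.6, 0.8, 0.0]
wrist_force: [0.1, -0.4, 0.1]
finger_gap: 0.0858
grip_force: 0.0
bar (array([428.1, 316.3]), array([ 52.1, 109.9]), 'long-axis yaw(deg from +y)', np.float32(16.81)) 0.013236981205533405 7963
[0.4118342  0.32409873 0.1999691 ] [3.36595992e-05 6.00084595e-01 7.99936538e-01 1.12832967e-04] [ 5.13474657e-01  2.35722657e-01 -1.82971586e-01  1.15186839e+00
  2.90810217e-05  1.80068838e+00] 0.0857674331820296
```

View pics/w1.png

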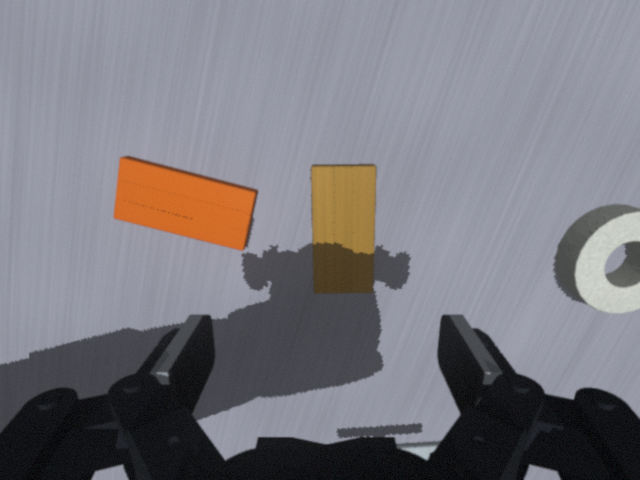

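The wrist view shows the bar at (344,228), aligned with the fingers; it's the plain gold one, with the orange decoy to its left. Descending.

```bash
python3 -m pendant '[{"travel":[-0.1,0.11,0.9],"rot":[0,0,0],"fingers":1},{"travel":[-0.1,0.11,0.9],"rot":[0,0,0],"fingers":1},{"travel":[-0.1,0.11,0.9],"rot":[0,0,0],"fingers":1}]'
python3 -m pendant '[{"travel":[0,0,0.3],"rot":[0,0,0],"fingers":1},{"travel":[0,0,0.5],"rot":[0,0,0],"fingers":1},{"travel":[0,0,0.6],"rot":[0,0,0],"fingers":1},{"travel":[0,0,0.6],"rot":[0,0,0],"fingers":1}]'
python3 -m pendant '[{"travel":[0,0,0],"rot":[0,0,0],"fingers":-1},{"travel":[0,0,0],"rot":[0,0,0],"fingers":-1},{"travel":[0,0,0],"rot":[0,0,0],"fingers":-1},{"travel":[0,0,0],"rot":[0,0,0],"fingers":-1},{"travel":[0,0,0],"rot":[0,0,0],"fingers":-1},{"travel":[0,0,0],"rot":[0,0,0],"fingers":-1}]' 30
```

```text
clock: 1.95
tcp_pos: [0.4246, 0.3145, 0.0872]
orientation: [-0.002, 0.599, 0.801, -0.004]
wrist_force: [-0.7, -1.0, -1.0]
finger_gap: 0.0854
grip_force: 0.0
clock: 2.35
tcp_pos: [0.427, 0.3164, 0.0195]
orientation: [-0.0, 0.599, 0.801, -0.001]
wrist_force: [-1.7, 0.1, 0.8]
finger_gap: 0.0852
grip_force: 0.0
clock: 2.95
tcp_pos: [0.4289, 0.3173, 0.0217]
orientation: [0.001, 0.6, 0.8, 0.002]
wrist_force: [-0.5, -0.3, 7.6]
finger_gap: 0.0511
grip_force: 31.4
```

```bash
python3 -m pendant '[{"travel":[0,0,-0.2],"rot":[0,0,0],"fingers":-1},{"travel":[0,0,-0.6],"rot":[0,0,0],"fingers":-1},{"travel":[0,0,-1],"rot":[0,0,0],"fingers":-1},{"travel":[0,0,-1],"rot":[0,0,0],"fingers":-1}]' 30
python3 -m pendant '[{"travel":[-0.2,-0.2,-0.1],"rot":[0,0,-0.14],"fingers":-1},{"travel":[-0.5,-0.4,-0.3],"rot":[0,0,-0.28],"fingers":-1},{"travel":[-0.8,-0.6,-0.4],"rot":[0,0,-0.42],"fingers":-1},{"travel":[-0.95,-0.8,-0.5],"rot":[0,0,-0.56],"fingers":-1},{"travel":[-0.95,-0.8,-0.5],"rot":[0,0,-0.7],"fingers":-1},{"travel":[-0.95,-0.8,-0.5],"rot":[0,0,-0.84],"fingers":-1},{"travel":[-0.95,-0.8,-0.5],"rot":[0,0,-1],"fingers":-1},{"travel":[-0.95,-0.8,-0.5],"rot":[0,0,-1],"fingers":-1}]'
python3 - <<'E'
from h import *
st=env.get_state(); print(st['joint_pos'],np.round(todelta([.42,.05,.2]),3),np.round(todelta([.576,.002,.2]),3))
E
```

```text
clock: 3.35
tcp_pos: [0.4316, 0.3187, 0.1473]
orientation: [0.003, 0.6, 0.8, 0.006]
wrist_force: [1.1, 0.9, 0.0]
finger_gap: 0.0511
grip_force: 32.3
clock: 4.15
tcp_pos: [0.3673, 0.1799, 0.1999]
orientation: [0.0, 0.119, 0.993, 0.0]
wrist_force: [0.0, -0.1, -0.8]
finger_gap: 0.051
grip_force: 32.3
[ 2.58616715e-01  1.67802702e-02 -4.38355576e-01  1.11534702e+00
  6.58878268e-05  4.96928655e-01] [-0.682 -0.948 -0.001] [-2.04e+00 -1.03e+00 -1.00e-03]
```

```bash
python3 -m pendant '[{"travel":[-0.2,-0.3,0],"rot":[0,0,-0.14],"fingers":-1},{"travel":[-0.5,-0.6,0],"rot":[0,0,-0.28],"fingers":-1},{"travel":[-0.68,-0.95,0],"rot":[0,0,-0.42],"fingers":-1},{"travel":[-0.68,-0.95,0],"rot":[0,0,-0.56],"fingers":-1},{"travel":[-0.68,-0.95,0],"rot":[0,0,-0.7],"fingers":-1},{"travel":[-0.68,-0.95,0],"rot":[0,0,-0.84],"fingers":-1},{"travel":[-0.68,-0.95,0],"rot":[0,0,-1],"fingers":-1},{"travel":[-0.68,-0.95,0],"rot":[0,0,-1],"fingers":-1}]'
python3 - <<'E'
from h import *
st=env.get_state(); print(st['joint_pos'],np.round(todelta([.576,.002,.2]),3))
E
```

```text
clock: 4.95
tcp_pos: [0.4196, 0.0499, 0.1996]
orientation: [-0.0, -0.394, 0.919, 0.0]
wrist_force: [-0.1, -0.4, -1.1]
finger_gap: 0.0507
grip_force: 32.3
[-7.20586341e-02  4.39183829e-02 -4.10711885e-01  1.11651989e+00
  9.70993722e-05 -8.81045535e-01] [-0.61  -1.219 -0.004]
```

```bash
python3 -m pendant '[{"travel":[-0.1,-0.2,0],"rot":[0,0,-0.14],"fingers":-1},{"travel":[-0.2,-0.4,0],"rot":[0,0,-0.28],"fingers":-1},{"travel":[-0.4,-0.6,0],"rot":[0,0,-0.42],"fingers":-1},{"travel":[-0.5,-0.8,0],"rot":[0,0,-0.56],"fingers":-1},{"travel":[-0.6,-1,0],"rot":[0,0,-0.7],"fingers":-1},{"travel":[-0.6,-1,0],"rot":[0,0,-0.84],"fingers":-1},{"travel":[-0.6,-1,0],"rot":[0,0,-1],"fingers":-1},{"travel":[-0.6,-1,0],"rot":[0,0,-1],"fingers":-1}]'
python3 - <<'E'
from look import *
st,p,W=look('w2'); np.save('w2.npy',W)
P=reg(W,(.576,.002),.15,.004,.013); print('base',rect(P),np.median(P[:,2]),len(P))
P=reg(W,(.576,.002),.09,.028,.042); print('stack',rect(P),np.median(P[:,2]),len(P))
c=np.array(st['tcp_pos']); print(c,st['orientation'])
m=(np.hypot(W[...,0]-c[0],W[...,1]-c[1])<.075)&(W[...,2]>.165)&(W[...,2]<.2)
v,u=np.nonzero(m); print(len(u),u.min(),u.max(),v.min(),v.max(),rect(W[m]))
E
```

```text
clock: 5.75
tcp_pos: [0.5562, 0.0192, 0.1992]
orientation: [0.0, 0.8, -0.6, -0.0]
wrist_force: [-0.4, -0.2, -0.3]
finger_gap: 0.0513
grip_force: 32.3
base (array([577.8,  -3.2]), array([125.4, 204.6]), 'long-axis yaw(deg from +y)', np.float32(20.39)) 0.007101743751625866 17075
stack (array([586.4, -26.4]), array([49.8, 52.3]), 'long-axis yaw(deg from +y)', np.float32(-69.63)) 0.03516768608741905 4886
[0.55619432 0.01916607 0.19920923] [ 2.35314742e-04  7.99732455e-01 -6.00356316e-01 -4.89287155e-04]
35594 217 435 187 443 (array([555.1,  18.9]), array([ 78.4, 108. ]), 'long-axis yaw(deg from +y)', np.float32(16.94))
```

View pics/w2.png

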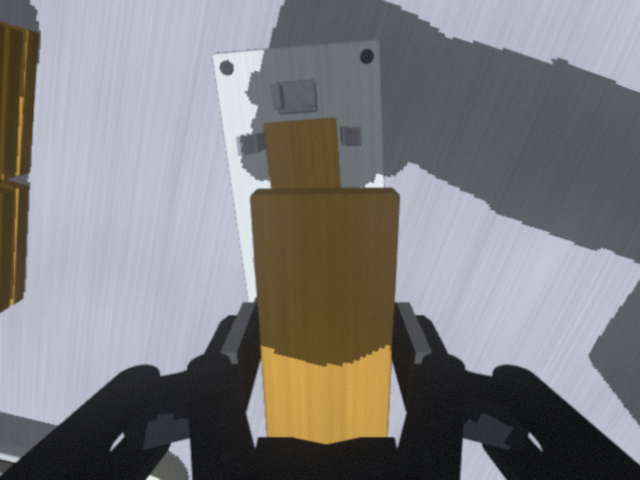

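The new bar sits centred in the fingers, with its front edge at row 190. The holder's stack and catch show above it at (303,150) and (295,96). The seat fits (0.576, 0.0018), yaw 20.4°. Next I'll measure the bar in hand.

```bash
python3 - <<'E'
from look import *
st=env.get_state(); W=np.load('w2.npy'); p=cv2.imread('pics/w2.png').astype(int)
q=st['orientation']; Rt=R.from_quat([q[1],q[2],q[3],q[0]]).as_matrix()
L=(W-st['tcp_pos'])@Rt
m=(p[...,2]-p[...,0]>40)&(abs(L[...,2])<.03)&(np.hypot(L[...,0],L[...,1])<.08)
P=L[m]*1000; print(len(P),P.min(0),P.max(0),np.median(P,0)); 
for a,b in [(0,10),(10,20),(20,30),(30,40),(40,50)]:
    s=P[(P[:,0]>a)&(P[:,0]<b)]; print(a,np.percentile(s[:,1],[1,99]).round(1),np.median(s[:,2]).round(1))
for a,b in [(-25,-15),(-5,5),(15,25)]:
    s=P[(P[:,1]>a)&(P[:,1]<b)]; print(a,np.percentile(s[:,0],99.5).round(1))
y=Rt[:,1]; print(np.degrees(np.arctan2(y[1],y[0])),Rt.round(3))
E
```

```text
32698 [-53.9577985  -24.84030792   6.49706196] [54.00334286 27.03792979 22.42886815] [9.61310492 0.89913809 8.79066363]
0 [-23.8  25.5] 8.8
10 [-23.8  25.3] 8.8
20 [-23.8  25.1] 8.8
30 [-23.8  24.9] 8.8
40 [-23.8  24.7] 8.8
-25 52.9
-5 53.7
15 53.4
-163.8919595485908 [[ 0.277 -0.961 -0.001]
 [-0.961 -0.277  0.   ]
 [-0.     0.001 -1.   ]]
```

```bash
python3 -m pendant '[{"travel":[0.19,-0.12,0.2],"rot":[0,0,-0.072],"fingers":-1},{"travel":[0.19,-0.12,0.5],"rot":[0,0,-0.072],"fingers":-1},{"travel":[0.19,-0.12,0.8],"rot":[0,0,-0.072],"fingers":-1},{"travel":[0.19,-0.12,0.8],"rot":[0,0,-0.072],"fingers":-1},{"travel":[0.19,-0.12,0.8],"rot":[0,0,-0.072],"fingers":-1}]'
python3 - <<'E'
from look import *
st,p,W=look('w3')
for n,z in(('base',(.004,.013)),('stack',(.028,.042))):
    P=reg(W,(.576,.002),.15,*z); print(n,rect(P),np.median(P[:,2]),len(P))
q=st['orientation']; Rt=R.from_quat([q[1],q[2],q[3],q[0]]).as_matrix()
print(st['tcp_pos'],np.degrees(np.arctan2(-Rt[1,1],-Rt[0,1])),todelta([.5766,.0015,.059])*.12)
L=(W-st['tcp_pos'])@Rt
m=(p[...,2].astype(int)-p[...,0]>40)&(abs(L[...,2])<.02)&(np.hypot(L[...,0],L[...,1])<.08)
P=L[m]*1000; print(np.percentile(P,[1,99],axis=0),P[:,0].max())
E
```

```text
clock: 6.3
tcp_pos: [0.5758, 0.0015, 0.1039]
orientation: [0.0, 0.822, -0.57, -0.001]
wrist_force: [0.2, 0.5, -0.4]
finger_gap: 0.051
grip_force: 32.3
base (array([587.4, -29.7]), array([125.6, 147.6]), 'long-axis yaw(deg from +y)', np.float32(20.42)) 0.007084699952898232 29679
stack (array([593.3, -45.3]), array([ 9.5, 52. ]), 'long-axis yaw(deg from +y)', np.float32(-69.29)) 0.035040532409599076 2164
[0.5758394  0.0015049  0.10394093] 20.47750961140911 [-0.0003398   0.00049365  0.04630474]
[[-50.1142331  -23.87535763   7.19610976]
 [ 53.51137469  25.65075285  13.0142386 ]] 53.90427065757756
```

View pics/w3.png

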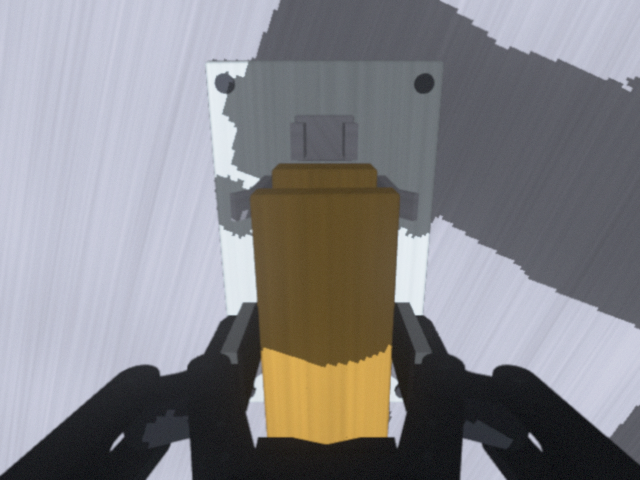

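The bar is lined up with the stack in the guides, front edge at row 190 and catch at (324,138). Descending in small steps.

```bash
python3 -m pendant '[{"travel":[0,-0.005,0.1],"rot":[0,0,0],"fingers":-1},{"travel":[0,-0.005,0.2],"rot":[0,0,0],"fingers":-1},{"travel":[0,-0.005,0.28],"rot":[0,0,0],"fingers":-1},{"travel":[0,-0.005,0.32],"rot":[0,0,0],"fingers":-1},{"travel":[0,-0.005,0.32],"rot":[0,0,0],"fingers":-1}]'
python3 - <<'E'
from h import *
st=env.get_state(); q=st['orientation']; print(st['tcp_pos'],q,st['wrist_force'],R.from_quat([q[1],q[2],q[3],q[0]]).as_matrix().round(3))
E
```

```text
clock: 6.85
tcp_pos: [0.5762, 0.0017, 0.0643]
orientation: [0.0, 0.822, -0.569, -0.001]
wrist_force: [-0.2, -0.1, -1.0]
finger_gap: 0.0508
grip_force: 32.3
[0.57615729 0.00165071 0.06434003] [ 4.42536333e-04  8.22149694e-01 -5.69270345e-01 -9.79233295e-04] [-0.17025338 -0.0709391  -1.00470547] [[ 0.352 -0.936 -0.002]
 [-0.936 -0.352  0.   ]
 [-0.001  0.002 -1.   ]]
```

```bash
python3 -m pendant '[{"travel":[0,0,0.03],"rot":[0,0,0],"fingers":-1},{"travel":[0,0,0.05],"rot":[0,0,0],"fingers":-1},{"travel":[0,0,0.053],"rot":[0,0,0],"fingers":-1}]'
```

```text
clock: 7.15
tcp_pos: [0.577, 0.0015, 0.059]
orientation: [-0.0, 0.822, -0.569, -0.0]
wrist_force: [0.3, 0.1, -0.3]
finger_gap: 0.051
grip_force: 32.3
```

```bash
python3 -m pendant '[{"travel":[0,0,0.01],"rot":[0,0,0],"fingers":-1},{"travel":[0,0,0.012],"rot":[0,0,0],"fingers":-1}]'
python3 -m pendant '[{"travel":[0,0,0],"rot":[0,0,0],"fingers":0.35},{"travel":[0,0,0],"rot":[0,0,0],"fingers":0.6},{"travel":[0,0,0],"rot":[0,0,0],"fingers":0.8},{"travel":[0,0,0],"rot":[0,0,0],"fingers":0.8}]'
python3 -m pendant '[{"travel":[0,0,-0.1],"rot":[0,0,0],"fingers":0.8},{"travel":[0,0,-0.4],"rot":[0,0,0],"fingers":0.8},{"travel":[0,0,-0.8],"rot":[0,0,0],"fingers":0.8},{"travel":[0,0,-1],"rot":[0,0,0],"fingers":0.8},{"travel":[0,0,-1],"rot":[0,0,0],"fingers":0.8}]'
python3 - <<'E'
from look import *
st,p,W=look('w4')
P=reg(W,(.576,.002),.15,.004,.013); print('base',rect(P),np.median(P[:,2]),len(P))
P=reg(W,(.576,.002),.09,.043,.056); print('bar',rect(P),np.median(P[:,2]),len(P))
p,d=env.read_camera('top'); W=cloud('top',d)
P=reg(W,(.576,.002),.09,.045,.053); print('top bar',rect(P),np.median(P[:,2]),len(P))
p,d=env.read_camera('scene'); cv2.imwrite('pics/s4.png',p); W=cloud('scene',d)
P=reg(W,(.53,.145),.06,.16,.3); print('handle',rect(P),np.median(P,0),P[:,2].max())
print(st['joint_pos'])
E
```

```text
clock: 7.35
tcp_pos: [0.5772, 0.0015, 0.0578]
orientation: [-0.0, 0.822, -0.569, 0.0]
wrist_force: [-0.3, -1.2, 0.2]
finger_gap: 0.0509
grip_force: 32.4
clock: 7.75
tcp_pos: [0.5771, 0.0015, 0.0578]
orientation: [-0.0, 0.822, -0.569, 0.0]
wrist_force: [0.0, 0.6, 0.0]
finger_gap: 0.077
grip_force: 0.0
clock: 8.25
tcp_pos: [0.5799, 0.0012, 0.1835]
orientation: [-0.002, 0.822, -0.569, 0.004]
wrist_force: [-0.2, -0.4, -0.7]
finger_gap: 0.0769
grip_force: 0.0
base (array([575.8,   2. ]), array([125.6, 214.7]), 'long-axis yaw(deg from +y)', np.float32(20.39)) 0.007078711892600287 24862
bar (array([576.1,   2.4]), array([ 52.1, 110.1]), 'long-axis yaw(deg from +y)', np.float32(21.28)) 0.049162690150792276 11345Traceback (most recent call last):
  File "<stdin>", line 6, in <module>
  File "fit.py", line 9, in reg
    n,l,s,_=cv2.connectedComponentsWithStats(m); return W[l==1+np.argmax(s[1:,4])]
                                                               ~~~~~~~~~^^^^^^^^^
    return _wrapfunc(a, 'argmax', axis=axis, out=out, **kwds)
    return bound(*args, **kwds)
ValueError: attempt to get argmax of an empty sequence
```

View pics/w4.png

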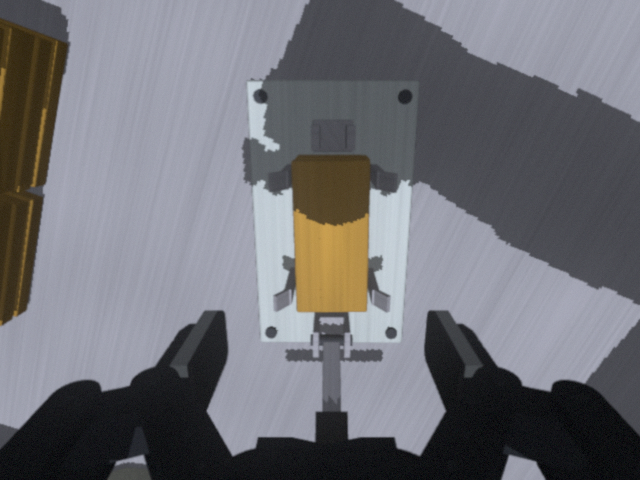

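The bar is seated, centre (333,235), level between the guides. Next, fit the handle angle from the first clouds.

```bash
cat >> h.py <<'E'
O=np.array([.5758,.002,0]); a=np.radians(20.4); H=np.array([[np.cos(a),-np.sin(a),0],[np.sin(a),np.cos(a),0],[0,0,1]])
def toH(W): return (W-O)@H
def fromH(p): return H@np.array(p)+O
E
python3 - <<'E'
from h import *
for n in ['top','scene']:
    L=toH(np.load(n+'W.npy'))*1000
    m=(abs(L[...,0])>12)&(abs(L[...,0])<50)&(L[...,1]>90)&(L[...,1]<190)&(L[...,2]>150)&(L[...,2]<260)
    P=L[m]; print(n,len(P),P.min(0).round(1),P.max(0).round(1),np.median(P,0).round(1))
    # fit a known-radius cylinder along x
    from scipy.optimize import least_squares
    r=least_squares(lambda c:np.hypot(P[:,1]-c[0],P[:,2]-c[1])-6,np.median(P[:,1:],0)-[0,5],loss='soft_l1'); print(r.x,np.arctan2(r.x[1]-60,72-r.x[0]),np.hypot(r.x[1]-60,r.x[0]-72))
st=env.get_state(); print(st['joint_pos'],st['tcp_pos'],toH(np.array(st['tcp_pos'])))
E
```

```text
top 218 [-44.7 158.9 206.4] [ 46.1 171.8 218.1] [-13.  165.  213.4]
[165.65895627 208.87371299] 2.132350573038607 175.88457154812676
scene 392 [-45.1 159.2 203.8] [ 45.  172.3 218.7] [ 18.9 168.  214.4]
[165.16465991 210.18859555] 2.1260215829000084 176.73785132077685
[-1.36470471e-01  3.45594695e-01 -8.50610338e-02  1.13789502e+00
  9.70952603e-05 -2.06697466e+00] [0.57748252 0.00147611 0.17891497] [ 0.00139438 -0.00107751  0.17891497]
```

```bash
python3 -m pendant '[{"travel":[0,0,-0.3],"rot":[0,0,0.14],"fingers":0.6},{"travel":[0,0,-0.7],"rot":[0,0,0.28],"fingers":0.4},{"travel":[0,0,-1],"rot":[0,0,0.42],"fingers":0.2},{"travel":[0,0,-1],"rot":[0,0,0.56],"fingers":0.1},{"travel":[0,0,-1],"rot":[0,0,0.7],"fingers":0.1},{"travel":[0,0,-1],"rot":[0,0,0.84],"fingers":0.1},{"travel":[0,0,-1],"rot":[0,0,1],"fingers":0.1},{"travel":[0,0,-1],"rot":[0,0,1],"fingers":0.1}]' 25
python3 -m pendant '[{"travel":[0,0,0],"rot":[0,0,0.14],"fingers":0.1},{"travel":[0,0,0],"rot":[0,0,0.28],"fingers":0.1},{"travel":[0,0,0],"rot":[0,0,0.42],"fingers":0.1},{"travel":[0,0,0],"rot":[0,0,0.5],"fingers":0.1},{"travel":[0,0,0],"rot":[0,0,0.5],"fingers":0.1}]'
python3 - <<'E'
from h import *
st=env.get_state(); q=st['orientation']; Rt=H.T@R.from_quat([q[1],q[2],q[3],q[0]]).as_matrix()
print(st['joint_pos'],Rt.round(3),fromH([-.028,.1654,.2695]),todelta(fromH([-.028,.1654,.2695])),st['finger_gap'])
E
```

```text
clock: 9.15
tcp_pos: [0.5763, 0.0016, 0.296]
orientation: [-0.001, -0.427, 0.904, 0.001]
wrist_force: [0.5, 0.2, -0.4]
finger_gap: 0.047
grip_force: 0.0
clock: 9.65
tcp_pos: [0.5766, 0.0016, 0.2966]
orientation: [-0.001, -0.18, 0.984, 0.0]
wrist_force: [0.4, 0.4, -0.6]
finger_gap: 0.0469
grip_force: 0.0
[-1.36520323e-01  3.11077406e-01  1.55497020e-01  1.41725639e+00
  8.92465411e-05 -4.98716401e-01] [[-1.    -0.006 -0.002]
 [-0.006  1.     0.001]
 [ 0.002  0.001 -1.   ]] [0.49190229 0.14726642 0.2695    ] [0.22935286 1.38521286 0.22761315] 0.04692534670833999
```

```bash
python3 -m pendant '[{"travel":[0.1,0.3,0],"rot":[0,0,0],"fingers":0.1},{"travel":[0.23,0.69,0],"rot":[0,0,0],"fingers":0.1},{"travel":[0.23,0.9,0],"rot":[0,0,0],"fingers":0.1},{"travel":[0.23,0.9,0],"rot":[0,0,0],"fingers":0.1}]'
python3 -m pendant '[{"travel":[0,0.3,0],"rot":[0,0,0],"fingers":0.1},{"travel":[0,0.485,0.1],"rot":[0,0,0],"fingers":0.1},{"travel":[0,0.485,0.2],"rot":[0,0,0],"fingers":0.1},{"travel":[0,0.485,0.2],"rot":[0,0,0],"fingers":0.1}]'
python3 - <<'E'
from look import *
from scipy.optimize import least_squares
st,p,W=look('w5'); L=toH(W)*1000
m=(abs(L[...,0])>12)&(abs(L[...,0])<46)&(L[...,1]>140)&(L[...,1]<190)&(L[...,2]>190)&(L[...,2]<230)
P=L[m]; print(len(P))
if len(P)>50:
    r=least_squares(lambda c:np.hypot(P[:,1]-c[0],P[:,2]-c[1])-6,np.median(P[:,1:],0)-[0,5],loss='soft_l1'); print(r.x)
print(toH(np.array(st['tcp_pos'])))
E
```

```text
clock: 10.05
tcp_pos: [0.5113, 0.0953, 0.2976]
orientation: [-0.0, -0.183, 0.983, 0.0]
wrist_force: [1.6, -0.7, -0.3]
finger_gap: 0.0466
grip_force: 0.0
clock: 10.45
tcp_pos: [0.4921, 0.1468, 0.2716]
orientation: [-0.002, -0.18, 0.984, -0.0]
wrist_force: [-0.0, 0.5, 0.3]
finger_gap: 0.0469
grip_force: 0.0
2624
[165.41343229 208.6173882 ]
[-0.02797135  0.16492999  0.27158261]
```

View pics/w5.png

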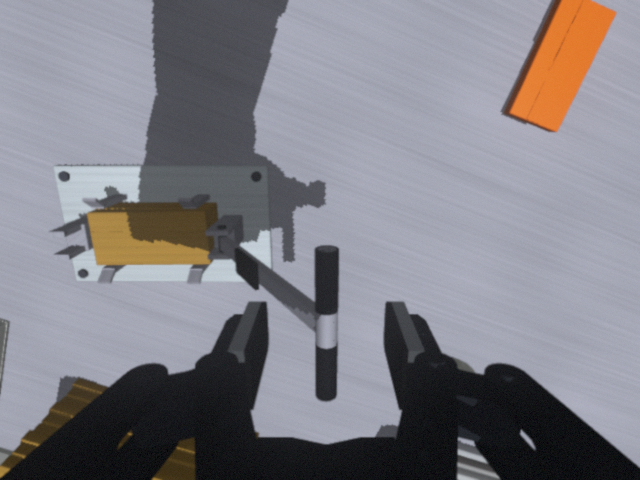

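The handle runs vertically at column 326, centred between the fingers, with its robot-side grip at row 280. Descending, then pinching.

```bash
python3 -m pendant '[{"travel":[0,0.004,0.2],"rot":[0,0,0],"fingers":0.1},{"travel":[0,0.004,0.4],"rot":[0,0,0],"fingers":0.1},{"travel":[0,0.004,0.52],"rot":[0,0,0],"fingers":0.1},{"travel":[0,0.004,0.52],"rot":[0,0,0],"fingers":0.1}]'
python3 -m pendant '[{"travel":[0,0,0],"rot":[0,0,0],"fingers":-1},{"travel":[0,0,0],"rot":[0,0,0],"fingers":-1},{"travel":[0,0,0],"rot":[0,0,0],"fingers":-1},{"travel":[0,0,0],"rot":[0,0,0],"fingers":-1},{"travel":[0,0,0],"rot":[0,0,0],"fingers":-1}]' 25
python3 - <<'E'
from h import *
st=env.get_state();print(toH(np.array(st['tcp_pos'])))
# arc waypoints: shift from start (mm, holder y,z) in scaled tool units
q0=2.129; 
for q in np.arange(q0,-0.06,-0.133):
    print(round(q,3), np.round([(-176*np.cos(q)+176*np.cos(q0))/120, -(176*np.sin(q)-176*np.sin(q0))/120],3))
E
```

```text
clock: 10.9
tcp_pos: [0.4919, 0.1464, 0.2094]
orientation: [-0.002, -0.178, 0.984, -0.0]
wrist_force: [-0.2, -0.5, 0.6]
finger_gap: 0.0473
grip_force: 0.0
clock: 11.4
tcp_pos: [0.4933, 0.148, 0.2123]
orientation: [0.001, -0.179, 0.984, 0.0]
wrist_force: [0.5, -0.4, 4.6]
finger_gap: 0.0107
grip_force: 24.6
[-0.02639919  0.16563404  0.21233418]
2.129 [ 0. -0.]
1.996 [-0.172 -0.092]
1.863 [-0.354 -0.16 ]
1.73 [-0.544 -0.204]
1.597 [-0.738 -0.222]
1.464 [-0.933 -0.214]
1.331 [-1.125 -0.181]
1.198 [-1.311 -0.122]
1.065 [-1.487 -0.039]
0.932 [-1.651  0.067]
0.799 [-1.8    0.193]
0.666 [-1.93   0.338]
0.533 [-2.04   0.499]
0.4 [-2.128  0.673]
0.267 [-2.192  0.857]
0.134 [-2.23   1.048]
0.001 [-2.244  1.243]
```

```bash
python3 -m pendant '[{"travel":[0,-0.083,-0.048],"rot":[0,0,0],"fingers":-1},{"travel":[0,-0.172,-0.092],"rot":[0,0,0],"fingers":-1},{"travel":[0,-0.26,-0.13],"rot":[0,0,0],"fingers":-1},{"travel":[0,-0.354,-0.16],"rot":[0,0,0],"fingers":-1},{"travel":[0,-0.544,-0.204],"rot":[0,0,0],"fingers":-1},{"travel":[0,-0.738,-0.222],"rot":[0,0,0],"fingers":-1},{"travel":[0,-0.933,-0.214],"rot":[0,0,0],"fingers":-1},{"travel":[0,-0.933,-0.214],"rot":[0,0,0],"fingers":-1}]' 25
python3 - <<'E'
from h import *
p=toH(np.array(env.get_state()['tcp_pos']))*1000;print(p,np.arctan2(p[2]-60,72-p[1]),np.hypot(p[2]-60,72-p[1]))
E
```

```text
clock: 12.2
tcp_pos: [0.5333, 0.0408, 0.2379]
orientation: [0.001, -0.178, 0.984, -0.001]
wrist_force: [0.9, -1.1, 6.1]
finger_gap: 0.0111
grip_force: 25.4
[-26.28718534  51.12916503 237.93822577] 1.4540372284289733 179.1580418025071
```

```bash
python3 -m pendant '[{"travel":[0,-0.1,0.012],"rot":[0,0,0],"fingers":-1},{"travel":[0,-0.192,0.033],"rot":[0,0,0],"fingers":-1},{"travel":[0,-0.378,0.092],"rot":[0,0,0],"fingers":-1},{"travel":[0,-0.554,0.175],"rot":[0,0,0],"fingers":-1},{"travel":[0,-0.718,0.281],"rot":[0,0,0],"fingers":-1},{"travel":[0,-0.867,0.407],"rot":[0,0,0],"fingers":-1},{"travel":[0,-0.997,0.552],"rot":[0,0,0],"fingers":-1},{"travel":[0,-0.997,0.552],"rot":[0,0,0],"fingers":-1}]' 25
python3 - <<'E'
from h import *
p=toH(np.array(env.get_state()['tcp_pos']))*1000;print(p,np.arctan2(p[2]-60,72-p[1]),np.hypot(p[2]-60,72-p[1]))
E
```

```text
clock: 13.0
tcp_pos: [0.5748, -0.0714, 0.1678]
orientation: [-0.001, -0.178, 0.984, -0.0]
wrist_force: [3.0, -1.0, -0.6]
finger_gap: 0.0105
grip_force: 25.7
[-26.50551014 -68.48019261 167.75638265] 0.6543288170821135 177.0483620848277
```

```bash
python3 -m pendant '[{"travel":[0,-0.06,0.08],"rot":[0,0,0],"fingers":-1},{"travel":[0,-0.11,0.161],"rot":[0,0,0],"fingers":-1},{"travel":[0,-0.198,0.335],"rot":[0,0,0],"fingers":-1},{"travel":[0,-0.262,0.519],"rot":[0,0,0],"fingers":-1},{"travel":[0,-0.3,0.71],"rot":[0,0,0],"fingers":-1},{"travel":[0,-0.31,0.82],"rot":[0,0,0],"fingers":-1},{"travel":[0,-0.314,0.9],"rot":[0,0,0],"fingers":-1},{"travel":[0,-0.314,0.92],"rot":[0,0,0],"fingers":-1},{"travel":[0,-0.314,0.92],"rot":[0,0,0],"fingers":-1}]' 25
python3 - <<'E'
from h import *
p=toH(np.array(env.get_state()['tcp_pos']))*1000;print(p,np.arctan2(p[2]-60,72-p[1]),np.hypot(p[2]-60,72-p[1]))
E
```

```text
clock: 13.9
tcp_pos: [0.5873, -0.1047, 0.0602]
orientation: [-0.0, -0.179, 0.984, -0.001]
wrist_force: [2.5, -3.8, -2.7]
finger_gap: 0.0108
grip_force: 26.8
[ -26.41466125 -104.06803511   60.21858149] 0.0012414597311152676 176.0681707947727
```

```bash
python3 -m pendant '[{"travel":[0,0,0.03],"rot":[0,0,0],"fingers":-1},{"travel":[0,0,0.05],"rot":[0,0,0],"fingers":-1},{"travel":[0,0,0.05],"rot":[0,0,0],"fingers":-1}]' 25
```

```text
clock: 14.2
tcp_pos: [0.5876, -0.1048, 0.0587]
orientation: [0.001, -0.179, 0.984, -0.001]
wrist_force: [-7.6, -1.2, 22.3]
finger_gap: 0.0106
grip_force: 29.1
```

The arm is firmly on its stop (22 N reaction). Releasing and retreating.

```bash
python3 -m pendant '[{"travel":[0,0,-0.03],"rot":[0,0,0],"fingers":-0.6},{"travel":[0,0,-0.03],"rot":[0,0,0],"fingers":-0.3},{"travel":[0,0,-0.03],"rot":[0,0,0],"fingers":-0.3},{"travel":[0,0,-0.03],"rot":[0,0,0],"fingers":-0.3}]'
python3 -m pendant '[{"travel":[0,0,-0.1],"rot":[0,0,0],"fingers":-0.3},{"travel":[0,0,-0.3],"rot":[0,0,0],"fingers":-0.3},{"travel":[0,0,-0.6],"rot":[0,0,0],"fingers":-0.3},{"travel":[0,0,-1],"rot":[0,0,0],"fingers":-0.3},{"travel":[0,0,-1],"rot":[0,0,0],"fingers":-0.3}]'
python3 -m pendant '[{"travel":[0.3,-0.3,-0.2],"rot":[0,0,0],"fingers":-0.3},{"travel":[0.6,-0.6,-0.3],"rot":[0,0,0],"fingers":-0.3},{"travel":[0.9,-0.8,-0.3],"rot":[0,0,0],"fingers":-0.3},{"travel":[0.9,-0.8,-0.3],"rot":[0,0,0],"fingers":-0.3},{"travel":[0.9,-0.8,-0.3],"rot":[0,0,0],"fingers":-0.3}]'
python3 - <<'E'
from look import *
from scipy.optimize import least_squares
ims=[]
for n in ['scene','top']:
    p,d=env.read_camera(n); ims.append(p); L=toH(cloud(n,d))*1000
    m=(abs(L[...,0])>12)&(abs(L[...,0])<46)&(L[...,1]>-125)&(L[...,1]<-85)&(L[...,2]>45)&(L[...,2]<100); P=L[m]
    if len(P)>20:
        r=least_squares(lambda c:np.hypot(P[:,1]-c[0],P[:,2]-c[1])-6,np.median(P[:,1:],0)-[0,5],loss='soft_l1'); print(n,'handle',len(P),r.x,(r.x[1]-60)/176)
    m=(p[...,2].astype(int)-p[...,0]>40)&(abs(L[...,0])<40)&(abs(L[...,1])<70)&(L[...,2]>40)&(L[...,2]<56)
    P=L[m]; print('bar',len(P),np.percentile(P,[2,98],axis=0).round(1).tolist(),np.median(P[:,2]))
cv2.imwrite('pics/s6.png',np.hstack([cv2.resize(ims[0][200:380,160:400],(400,300)),cv2.resize(ims[1][150:270,220:380],(400,300))]))
E
```

```text
clock: 14.6
tcp_pos: [0.5868, -0.1038, 0.0574]
orientation: [-0.001, -0.179, 0.984, 0.0]
wrist_force: [0.4, -0.1, -0.1]
finger_gap: 0.0295
grip_force: 0.0
clock: 15.1
tcp_pos: [0.591, -0.1053, 0.1857]
orientation: [0.005, -0.179, 0.984, -0.003]
wrist_force: [1.2, 0.4, 1.6]
finger_gap: 0.0296
grip_force: 0.0
clock: 15.6
tcp_pos: [0.5194, -0.2331, 0.2142]
orientation: [0.0, -0.177, 0.984, 0.0]
wrist_force: [0.3, -0.1, 0.5]
finger_gap: 0.0301
grip_force: 0.0
scene handle 246 [-104.47201739   60.95852887] 0.005446186784043728
bar 800 [[-23.3, -51.9, 47.7], [26.9, 54.6, 53.0]] 50.727078083908026
top handle 165 [-103.55354916   59.9921995 ] -4.4321024788947355e-05
bar 591 [[-24.3, -50.7, 45.5], [24.2, 52.1, 52.9]] 49.02308210070916
```

View pics/s6.png

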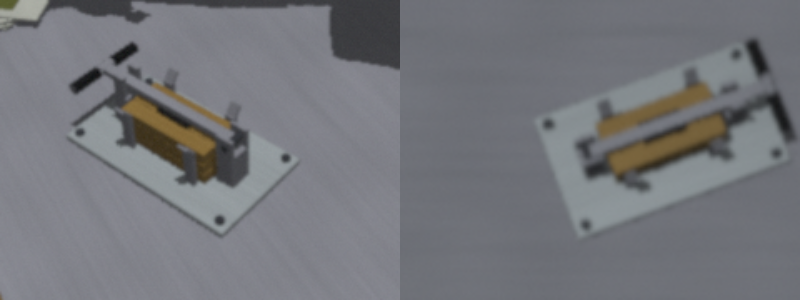

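The arm lies level in the catch, with its handle at (105,68) in the left crop. The bar is flat beneath it at (170,130), and the robot is clear.

```bash
python3 -c "
from workcell import env
print(env.hand_in())"
```

```text
the job is handed in; nothing more can be done
None
```

The gold bar lies flat on the two bars in the holder, the hold-down arm is fully down in its catch and let go, and the job was handed in after about 16 s of robot time; hand-in gave no pass/fail result.

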